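# Wind on the strip printer and hold its shutter half open

### The arm

A 7-joint arm with a two-finger parallel gripper is mounted at the origin on the work surface. World frame = base frame: x ahead of the robot, y to its left, z up, the work surface at z = 0. Lengths are in m, angles in rad, forces in N, time in s.
With the tool pointing down it reaches from about 0.4 to 0.875 m from the base axis. Payload 6.5 kg.
Tool frame: the origin (TCP) lies midway between the tips of the shut fingers; the grasp point (between the pads) lies 19 mm behind it (bot.pinch_z is the distance from the TCP to the grasp point, in m); z points along the fingers, y is the line along which they close (so a half turn about z gives the same grasp; the last joint's range is limited). The gripper opens to 88 mm and grips with 3 to 60 N. Pads are 18 mm wide; open, the fingers measure 123 mm over their backs; the gripper's body (75 mm by 187 mm) begins 45 mm behind the grasp point.
Start: joints at [1.14, 0.536, -0.004, 1.538, 0.003, 1.067, -0.071], TCP at [0.232, -0.607, 0.239] pointing down, gripper open.
Joint ranges: [-2.7, 2.7], [-0.37, 2.16], [-1.27, 1.26], [0.24, 2.4], [-1.31, 4.45], [0.19, 1.91], [-2.76, 2.76]. Speed limits (rad/s): [2.39, 2.39, 3.14, 3.14, 3.14, 3.14, 3.14].

### API

Orientations are given as a rotation vector (axis times angle).
In Python, from plant import bot gives the robot as it stands. The module is installed in compiled form; this text tells all that it offers.
- The arm moves only by the shell command python3 -m pendant 'ROWS' [FORCE]. ROWS is text: rows parted by semicolons, each of 7 numbers parted by spaces: the shift along the tool's x, y, z in mm, then the turn, a rotation vector about the tool's x, y, z in degrees, then the opening, from 0 (shut) to 1 (fully open). In form: tx ty tz wx wy wz jaw; .... A call has 1 to 12 rows; each row shifts and turns the commanded pose from where the row before left it, along the tool's axes as they then stand; what a row does not reach is not made up. A row lasts 1/12 s, in which the tool goes at most 41.7 mm and 7.16 degrees, less where a joint would pass 70% of its speed; a pose out of reach is approached as far as the arm can. A call is refused whole if a number of a shift passes 41.7 or a number of a turn 7.16, either way. A call with a gripper value outside its range is refused whole. The fingers move at their own pace and stop on an object; FORCE is the grip in N (left out, the last holds). Time passes only in rows, so rows that do not move let the fingers close. It gives the time, the measured TCP pose, the force, the opening and the grip force at its end, in the units of the state.
- bot.get_obs(): the state, without advancing time (a new reading comes with each control period).
- bot.grab_frame(name): name is "scene" or "top" or "wrist"; returns the picture (480x640x3 uint8, blue, green, red); there is no depth.
- bot.camera_params(name): a dict with "K" (3x3 intrinsics, pixels), "pose" (4x4, takes a point from camera to world coordinates). Camera axes: x right, y down, z forward; pixel columns grow to the right and rows downward; lengths in m; the calibration is good to about 2 mm. The wrist camera is an equidistant fisheye: a pixel r from the principal point sees the ray r / f radians off the axis. A picture is of the moment at which its call begins: read the wrist's pose just before it. camera_params takes no time and is no camera call; for the wrist camera it gives the pose at the moment of the call.
- bot.sign_off(): hands the job in; it is judged then, once.
The state is a dict: "clock": time; "joint_pos": joint angles; "dq": joint speeds; "joint_efforts": joint torques, N m; "tcp_pos": TCP position; "eef_rot": TCP orientation; "force": force on the tool from outside, world axes, zero at the start; "ft_torque": the same for the moment, N m; "gripper_width": opening from 0.0 (shut) to 1.0 (fully open); "grasp_force": force on a finger pad.
Only numpy, scipy, OpenCV 4.12 (cv2) and the standard library are available. Lean on these libraries where they do the work, as an engineer would, in place of code of your own. Each camera call takes 0.05 s, during which the arm holds its last target. There are 200 camera calls.

### The job

Wind the strip printer's red-handled crank clockwise (seen from above), one full turn or a little more, until it comes up against its stop, keeping the yellow-handled shutter shut while you wind. Then slide the sprung shutter to the orange half-way mark and finish while still holding it there with the fingers, because it springs shut when let go. Leave the light meter, the beaker and the brush where they are.

Things in the scene. Friction and masses are not known exactly. Their poses are not given: they have to be found in the camera images.
- printer: Grey strip printer with an aluminium lid, 170 x 340 mm and 70 mm high, fixed to the counter; its place varies, and it is turned up to 23 degrees. Origin: centre of its underside, z up; its long side is its y axis. The crank is on the +y half of the lid, the shutter on the -y half.
- crank (a joint): Crank angle in rad, growing clockwise seen from above. It starts somewhere from 0 to 1.0 and the hard stop is at 7.3. It turns stiffly (friction about 0.12 N m, some 2.5 N at the handle) and stays where it is left. At 0 the crank arm points along the printer's +x, at pi/2 along the printer's -y; against the stop it points 1.02 rad (58 degrees) clockwise of the printer's +x, after 6.3 to 7.3 rad of winding.
- crank_axis (a point): Point on the crank's upright axis, 95 mm from the printer's origin along its +y, 105 mm above the counter.
- crank_grip (a point): Middle of the red crank handle: an upright flat paddle fixed to the crank arm (it does not spin on its own), 24 mm along the arm (its x axis, pointing away from the crank axis), 11 mm thick across it (its y axis), from 85 to 121 mm above the counter; this point is 105 mm above the counter and 50 mm from the crank axis. The steel arm below the handle reaches up to 85 mm above the counter, the round hub on the axis to 89 mm.
- shutter (a joint): How far the shutter is open, in m: 0 shut (where it starts) to 0.060 wide open, half way at 0.030. It slides along the printer's -y, away from the crank. Its spring pulls it shut with 3.8 N when shut, rising evenly to 8.3 N half way and 12.8 N wide open; it closes by itself when let go.
- shutter_handle (a point): Yellow upright fin on the black shutter plate, 12 mm thick along the sliding direction (its y axis), 36 mm across (its x axis) and 38 mm tall, from 75 to 113 mm above the counter. This point: centre of its underside, 75 mm above the counter. Axes parallel to the printer's; shut, it stands at x 0, y -85 mm in the printer's frame. A thin yellow pointer line in line with its middle crosses the shutter's guides.
- half_mark (a point): Point 100 mm above the counter over the line joining the two orange half-way marks on the lid (painted either side of the shutter's guides, between two short black marks for shut and wide open); the middle of the shutter handle is over this line (x 0, y -115 mm in the printer's frame) when the shutter is half open.
- light_meter: Chrome light meter, 58 x 75 x 30 mm, lying loose on the counter beyond the printer. Origin: centre of its underside.
- beaker: Glass measuring beaker, 72 mm across, 100 mm tall, loose on the counter beyond the printer. Origin: centre of its underside.
- brush: Brass-handled negative brush, about 170 mm long, lying loose on the counter beyond the printer, roughly along world y. Origin: about its middle, on its underside.

How it is judged:
By the outcome, as a careful person would: the job done as asked, in the order asked, and still so for the second after the job is handed in, while the arm keeps its last pose, push and grip.
It also fails if it takes over 72 s, if anything falls off the work surface, if the arm or the gripper's body presses on something with over 40 N, if the wrist force passes 120 N, or if a joint passes its speed limit or range.

## Working session

There is one attempt and no reset: what is moved stays moved. The work goes in short steps, Python scripts to look and compute and a shell command to move; the robot and the scene stay as the last step left them, time stands still between calls to the robot, and variables do not carry over. Pictures are saved under pics/ and viewed, at most 10 in all, crops included, and the job is handed in when it is done.

```bash
mkdir -p pics; ls; python3 - <<'E'
from plant import bot
import cv2
for n in ["scene","top"]:
    cv2.imwrite(f"pics/{n}0.png",bot.grab_frame(n)); p=bot.camera_params(n); print(n,p["K"],p["pose"])
o=bot.get_obs(); print(o); print(bot.pinch_z)
E
```

```text
pics
scene [[575.53968782   0.         324.65629997]
 [  0.         575.53968782 234.05601066]
 [  0.           0.           1.        ]] [[-0.67500845  0.42748498 -0.60134864  1.17352338]
 [ 0.73772794  0.40320993 -0.54146028  0.46658392]
 [ 0.0110036  -0.80912196 -0.58753773  0.62262326]
 [ 0.          0.          0.          1.        ]]
top [[436.69169551   0.         315.78838354]
 [  0.         436.69169551 240.76700679]
 [  0.           0.           1.        ]] [[ 1.98688572e-02 -9.97475774e-01  6.81711724e-02  6.00224530e-01]
 [-9.99802595e-01 -1.98231052e-02  1.34760429e-03  1.25101060e-02]
 [ 7.16168773e-06 -6.81844904e-02 -9.97672730e-01  7.50939755e-01]
 [ 0.00000000e+00  0.00000000e+00  0.00000000e+00  1.00000000e+00]]
{'clock': 0.1, 'joint_pos': array([ 1.13979592,  0.53711154, -0.0044109 ,  1.5387418 ,  0.00259522,
        1.06727685, -0.07122374]), 'dq': array([-0.0010752 , -0.00053313, -0.00096071, -0.00345897, -0.00145552,
       -0.00078814,  0.00159513]), 'joint_efforts': array([ 2.35812295e-03, -5.72081423e+01,  9.94011238e-01, -2.52232862e+01,
       -5.61469153e-02,  1.34214046e-02,  3.41839223e-05]), 'tcp_pos': array([ 0.23167933, -0.6067366 ,  0.23792592]), 'eef_rot': array([-3.08801628e+00, -5.69620277e-01,  6.25304622e-04]), 'force': array([ 0.18904838,  0.40618707, -0.19550409]), 'ft_torque': array([0.01169146, 0.05610155, 0.03011309]), 'grasp_force': 0.0, 'gripper_width': 1.0003904755231168}
0.0187
```

View pics/top0.png

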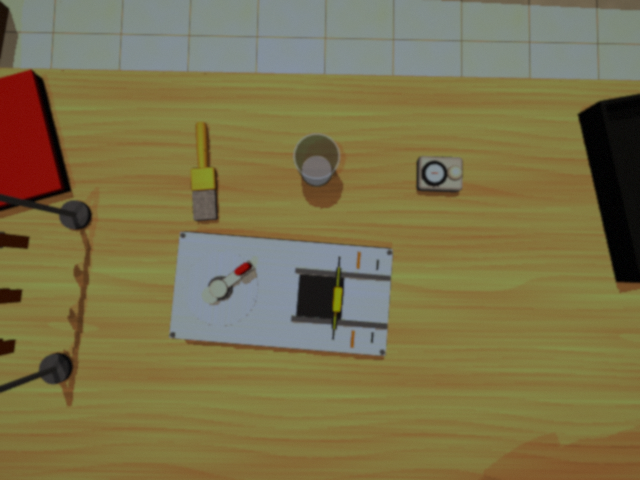

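View pics/scene0.png

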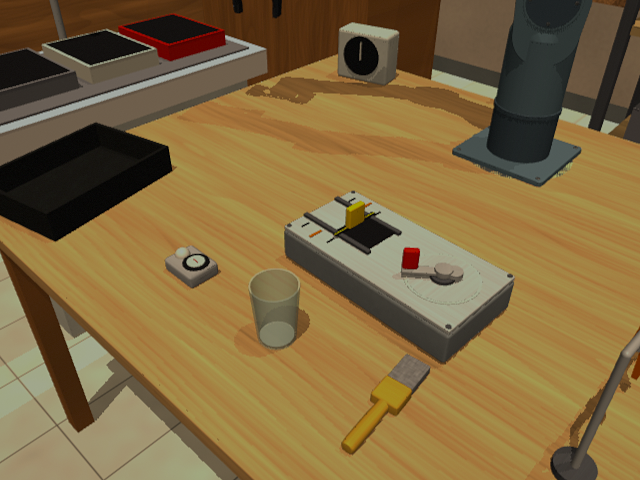

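```bash
cat > h.py <<'E'
import numpy as np
from plant import bot
from scipy.spatial.transform import Rotation as R
def px(n,uv,z):
    p=bot.camera_params(n); d=p["pose"][:3,:3]@np.linalg.inv(p["K"])@[*uv,1]; o=p["pose"][:3,3]
    return o+d*(z-o[2])/d[2]
def proj(n,X):
    p=bot.camera_params(n); c=p["pose"][:3,:3].T@(np.asarray(X)-p["pose"][:3,3]); q=p["K"]@c; return q[:2]/q[2]
E
python3 - <<'E'
from h import *
import cv2
im=cv2.imread("pics/top0.png")
c=cv2.resize(im[220:370,160:410],None,fx=3.2,fy=3.2,interpolation=cv2.INTER_CUBIC); cv2.imwrite("pics/crop.png",c)
C=[px("top",q,.07) for q in [(182,234),(391,249),(384,354),(171,339)]]
for q in C: print(q)
ctr=np.mean(C,0); ey=(C[0]+C[3]-C[1]-C[2])[:2]; ex=(C[0]+C[1]-C[2]-C[3])[:2]
print(ctr,np.linalg.norm(ey)/2,np.linalg.norm(ex)/2,np.degrees([np.arctan2(-ey[0],ey[1]),np.arctan2(ex[1],ex[0])]))
E
```

```text
[0.6532044  0.22292547 0.07      ]
[ 0.63620729 -0.1042039   0.07      ]
[ 0.47456719 -0.09476782  0.07      ]
[0.49079372 0.23324495 0.07      ]
[0.56369315 0.06429968 0.07      ] 0.32799201411736917 0.16232620899339006 [-2.90310371 -3.48868491]
```

View pics/crop.png

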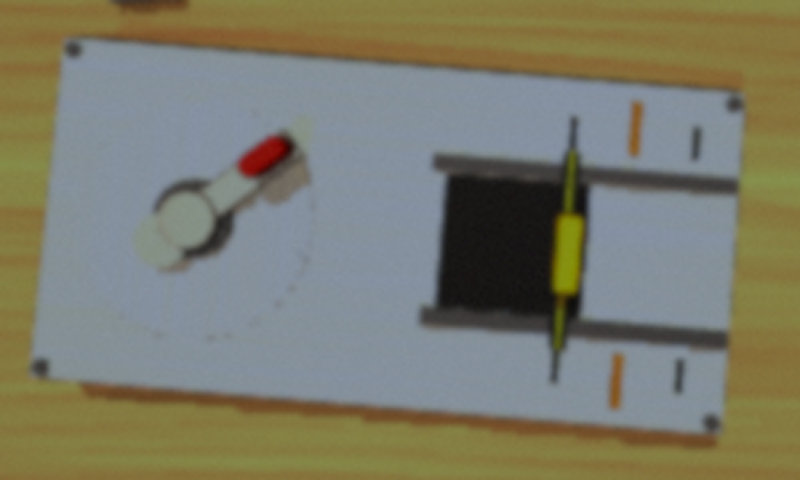

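The crop shows lid corners at about (66,38), (743,90), (722,437), (32,380). The hub is at (187,221), the red handle at (265,156), the orange marks at (636,128)/(616,382) and the yellow fin at (569,254).

```bash
python3 - <<'E'
from h import *
f=lambda u,z: px("top",(u[0]/3.2+160,u[1]/3.2+220),z)
C=[f(q,.07) for q in [(66,38),(743,90),(722,437),(32,380)]]
ctr=np.mean(C,0); ey=(C[0]+C[3]-C[1]-C[2])[:2]; ex=(C[0]+C[1]-C[2]-C[3])[:2]
print(ctr,np.linalg.norm(ey)/2,np.linalg.norm(ex)/2,np.degrees([np.arctan2(-ey[0],ey[1]),np.arctan2(ex[1],ex[0])]))
S=[f(q,.07) for q in [(73,48),(735,103),(711,423),(40,367)]]; print("screws",np.mean(S,0))
hub=f((187,221),.089); om=(f((636,128),.07)+f((616,382),.07))/2; sm=(f((574,117),.07)+f((553,382),.07))/2
fin=f((569,254),.113); g=f((265,156),.119)
print("hub",hub,"half",om,"shut",sm,"fin",fin,"grip",g)
d=(hub-om)[:2]; print("dist",np.linalg.norm(d),"yaw",np.degrees(np.arctan2(-d[0],d[1])))
d=(g-hub)[:2]; print("arm",np.linalg.norm(d),np.degrees(np.arctan2(d[1],d[0])))
o=bot.get_obs(); print(R.from_rotvec(o["eef_rot"]).as_matrix().round(3))
E
```

```text
[0.5639984  0.06416732 0.07      ] 0.3322597183606563 0.16636440536134164 [-3.38923193 -3.15899713]
screws [0.56437398 0.06466208 0.07      ]
hub [0.56955594 0.15872432 0.089     ] half [ 0.55691202 -0.05009369  0.07      ] shut [ 0.55898862 -0.01980914  0.07      ] fin [ 0.55923141 -0.02027124  0.113     ] grip [0.60081299 0.11792669 0.119     ]
dist 0.20920045939504173 yaw -3.465024924424962
arm 0.05139504168747755 -52.542512588923444
[[ 0.934  0.357 -0.001]
 [ 0.357 -0.934  0.001]
 [-0.    -0.002 -1.   ]]
```

```bash
python3 -m pendant '25 -23 1 0 0 0 1;25 -23 1 0 0 0 1;25 -23 1 0 0 0 1;25 -23 1 0 0 0 1;25 -23 1 0 0 0 1;25 -23 1 0 0 0 1;25 -23 1 0 0 0 1;25 -23 1 0 0 0 1;25 -23 1 0 0 0 1;25 -23 1 0 0 0 1;25 -23 1 0 0 0 1;25 -23 1 0 0 0 1'
python3 -m pendant '25 -23 1 0 0 0 1;25 -23 1 0 0 0 1;25 -23 1 0 0 0 1;25 -23 1 0 0 0 1;25 -23 1 0 0 0 1;25 -23 1 0 0 0 1;25 -23 1 0 0 0 1;25 -23 1 0 0 0 1;25 -23 1 0 0 0 1;25 -23 1 0 0 0 1;25 -23 1 0 0 0 1;25 -23 1 0 0 0 1'
python3 -m pendant '0 0 0 0 0 -7 1;0 0 0 0 0 -7 1;0 0 0 0 0 -7 1;0 0 0 0 0 -7 1;0 0 0 0 0 -7 1;0 0 0 0 0 -7 1;0 0 0 0 0 -7 1;0 0 0 0 0 -7 1;0 0 0 0 0 -7 1;0 0 0 0 0 -7 1;0 0 0 0 0 -7 1;0 0 0 0 0 -7 1'
cat >> h.py <<'E'
AX=np.array([.5696,.1593])
def rep(tgt=None,xang=None):
    o=bot.get_obs(); M=R.from_rotvec(o["eef_rot"]).as_matrix(); p=o["tcp_pos"]
    print("t",o["clock"],"tcp",p.round(4),"x ang",np.degrees(np.arctan2(M[1,0],M[0,0])).round(2),"z",M[:,2].round(3),"F",o["force"].round(1),"w",round(o["gripper_width"],3),"gf",round(o["grasp_force"],1))
    print("q",o["joint_pos"].round(2)); v=p[:2]-AX; print("crank r",np.linalg.norm(v).round(4),"ang",np.degrees(np.arctan2(v[1],v[0])).round(2))
    if tgt is not None: print("shift tool mm",(M.T@(np.array(tgt)-p)*1000).round(1))
E
python3 -c "
from h import *
rep([.6,.1196,.2])"
```

```text
clock: 1.1
tcp_pos: [0.4139, -0.2407, 0.2265]
eef_rot: [-3.089, -0.57, 0.001]
force: [0.5, 1.0, 0.8]
gripper_width: 0.999
grasp_force: 0.0
clock: 2.1
tcp_pos: [0.5957, 0.1239, 0.2142]
eef_rot: [3.089, 0.57, -0.001]
force: [-0.2, -0.7, -0.6]
gripper_width: 1.0
grasp_force: 0.0
clock: 3.1
tcp_pos: [0.5951, 0.1223, 0.2143]
eef_rot: [-1.907, -2.496, 0.001]
force: [0.5, 0.8, -0.0]
gripper_width: 0.998
grasp_force: 0.0
t 3.1 tcp [0.5951 0.1223 0.2143] x ang 105.24 z [-0.001 -0.    -1.   ] F [ 0.5  0.8 -0. ] w 0.998 gf 0.0
q [ 0.17  0.57 -0.63  1.65  0.37  1.04 -0.31]
crank r 0.0449 ang -55.36
shift tool mm [-3.9  4.  14.3]
```

```bash
python3 -m pendant '0 0 7 0 0 -7 1;0 0 7 0 0 -7 1;0 0 0 0 0 -7 1;0 0 0 0 0 0 1;0 0 0 0 0 0 1'
python3 - <<'E'
from h import *
import cv2
rep([.6,.1196,.094])
p=bot.camera_params("wrist"); im=bot.grab_frame("wrist"); cv2.imwrite("pics/w0.png",im); print(p["K"])
E
```

```text
clock: 3.52
tcp_pos: [0.5953, 0.1224, 0.2003]
eef_rot: [-1.434, -2.794, 0.0]
force: [0.1, 0.1, -0.3]
gripper_width: 0.999
grasp_force: 0.0
t 3.5167 tcp [0.5953 0.1224 0.2003] x ang 125.68 z [-0.001  0.    -1.   ] F [ 0.1  0.1 -0.3] w 0.999 gf 0.0
q [ 0.21  0.61 -0.7   1.66  0.44  1.04 -0.  ]
crank r 0.045 ang -55.2
shift tool mm [ -5.1   2.3 106.3]
[[371.64829954   0.         323.79064349]
 [  0.         371.64829954 243.57087013]
 [  0.           0.           1.        ]]
```

View pics/w0.png

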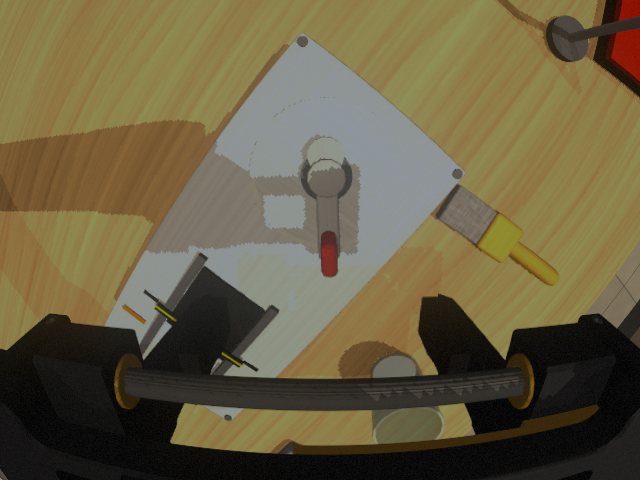

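The wrist view shows the hub at (325,175) and the red paddle at (329,255), so the arm runs almost straight along the tool's x. Descending next.

```bash
python3 -m pendant '-5 2 0 0 0 -2 1;0 0 18 0 0 0 1;0 0 22 0 0 0 1;0 0 22 0 0 0 1;0 0 22 0 0 0 1;0 0 14 0 0 0 1;0 0 8 0 0 0 1;0 0 0 0 0 0 1;0 0 0 0 0 0 1' 30
python3 - <<'E'
from h import *
import cv2
rep([.6,.1196,.094])
im=bot.grab_frame("wrist"); cv2.imwrite("pics/w1.png",im)
E
```

```text
clock: 4.32
tcp_pos: [0.6004, 0.1199, 0.0952]
eef_rot: [1.38, 2.822, 0.001]
force: [0.2, 0.4, 0.3]
gripper_width: 1.0
grasp_force: 0.0
t 4.3167 tcp [0.6004 0.1199 0.0952] x ang 127.87 z [ 0.001  0.    -1.   ] F [0.2 0.4 0.3] w 1.0 gf 0.0
q [ 0.17  0.75 -0.63  1.71  0.55  0.87 -0.04]
crank r 0.05 ang -51.97
shift tool mm [-0.  -0.5  1.2]
```

View pics/w1.png

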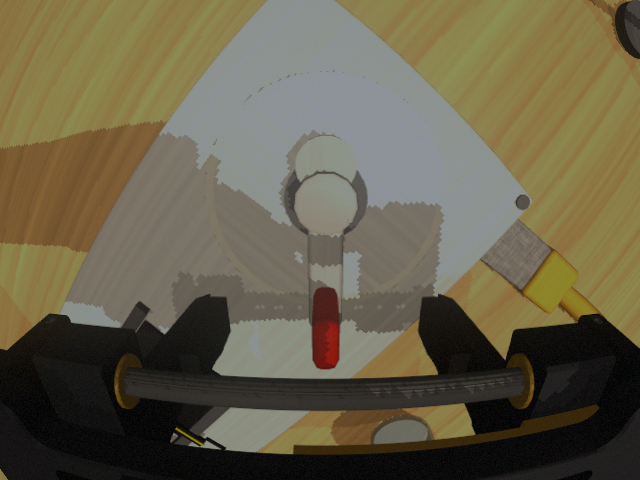

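The paddle at (325,330) is aligned and centred between the fingertips (228 and 421). Closing the fingers.

```bash
python3 -m pendant '0 0 0 0 0 0 0;0 0 0 0 0 0 0;0 0 0 0 0 0 0;0 0 0 0 0 0 0;0 0 0 0 0 0 0;0 0 0 0 0 0 0;0 0 0 0 0 0 0;0 0 0 0 0 0 0' 30
python3 -c "
from h import *
rep()"
```

```text
clock: 5.03
tcp_pos: [0.6, 0.1197, 0.0947]
eef_rot: [-1.38, -2.822, 0.0]
force: [0.6, -0.8, 0.1]
gripper_width: 0.415
grasp_force: 0.0
t 5.0333 tcp [0.6    0.1197 0.0947] x ang 127.9 z [-0. -0. -1.] F [ 0.6 -0.8  0.1] w 0.415 gf 0.0
q [ 0.17  0.75 -0.63  1.71  0.55  0.87 -0.04]
crank r 0.05 ang -52.52
```

Fingers close slowly (about 0.9 per second). I'll let them finish, then wind.

```bash
python3 -m pendant '0 0 0 0 0 0 0;0 0 0 0 0 0 0;0 0 0 0 0 0 0;0 0 0 0 0 0 0;0 0 0 0 0 0 0;0 0 0 0 0 0 0' 30
python3 -m pendant '0.2 -4.4 0 0 0 5 0;0.2 -4.4 0 0 0 5 0;0.2 -4.4 0 0 0 5 0;0.2 -4.4 0 0 0 5 0'
python3 -c "
from h import *
rep()"
```

```text
clock: 5.53
tcp_pos: [0.6005, 0.12, 0.0947]
eef_rot: [1.38, 2.822, 0.002]
force: [2.0, 1.6, -2.0]
gripper_width: 0.123
grasp_force: 30.0
clock: 5.87
tcp_pos: [0.5852, 0.1121, 0.0948]
eef_rot: [1.854, 2.536, 0.004]
force: [3.4, 3.6, -5.7]
gripper_width: 0.123
grasp_force: 30.0
t 5.8667 tcp [0.5852 0.1121 0.0948] x ang 107.66 z [ 0.002  0.002 -1.   ] F [ 3.4  3.6 -5.7] w 0.123 gf 30.0
q [ 0.13  0.7  -0.55  1.76  0.48  0.82 -0.34]
crank r 0.0497 ang -71.72
```

```bash
python3 -m pendant '0.2 -4.4 0 0 0 5 0;0.2 -4.4 0 0 0 5 0;0.2 -4.4 0 0 0 5 0;0.2 -4.4 0 0 0 5 0;0.2 -4.4 0 0 0 5 0;0.2 -4.4 0 0 0 5 0;0.2 -4.4 0 0 0 5 0;0.2 -4.4 0 0 0 5 0;0.2 -4.4 0 0 0 5 0;0.2 -4.4 0 0 0 5 0'
python3 -c "
from h import *
rep()"
python3 -m pendant '0.2 -4.4 0 0 0 5 0;0.2 -4.4 0 0 0 5 0;0.2 -4.4 0 0 0 5 0;0.2 -4.4 0 0 0 5 0;0.2 -4.4 0 0 0 5 0;0.2 -4.4 0 0 0 5 0;0.2 -4.4 0 0 0 5 0;0.2 -4.4 0 0 0 5 0;0.2 -4.4 0 0 0 5 0;0.2 -4.4 0 0 0 5 0'
python3 -c "
from h import *
rep()"
```

```text
clock: 6.7
tcp_pos: [0.5436, 0.1178, 0.0948]
eef_rot: [-2.752, -1.515, -0.006]
force: [6.4, 3.2, -8.8]
gripper_width: 0.123
grasp_force: 30.0
t 6.7 tcp [0.5436 0.1178 0.0948] x ang 57.67 z [ 0.003  0.002 -1.   ] F [ 6.4  3.2 -8.8] w 0.123 gf 30.0
q [-0.03  0.6  -0.35  1.87  0.3   0.71 -1.11]
crank r 0.049 ang -122.04
clock: 7.53
tcp_pos: [0.5213, 0.153, 0.0947]
eef_rot: [-3.134, -0.21, -0.007]
force: [9.2, 0.8, -10.8]
gripper_width: 0.118
grasp_force: 30.0
t 7.5333 tcp [0.5213 0.153  0.0947] x ang 7.66 z [ 0.004  0.001 -1.   ] F [  9.2   0.8 -10.8] w 0.118 gf 30.0
q [-0.27  0.56 -0.13  1.92  0.12  0.66 -1.91]
crank r 0.0487 ang -172.55
```

```bash
python3 -m pendant '0 0 0 0 0 0 0.6;0 0 0 0 0 0 0.6;0 0 0 0 0 0 0.6;0 0 0 0 0 0 0.6;0 0 0 0 0 0 0.6;0 0 -2 0 0 0 0.6;0 0 0 0 0 -3 0.6;0 0 0 0 0 -7 0.6;0 0 0 0 0 -7 0.6;0 0 0 0 0 -7 0.6;0 0 0 0 0 -7 0.6'
python3 -c "
from h import *
rep()"
python3 -m pendant '0 0 0 0 0 -7 0.6;0 0 0 0 0 -7 0.6;0 0 0 0 0 -7 0.6;0 0 0 0 0 -7 0.6;0 0 0 0 0 -7 0.6;0 0 0 0 0 -7 0.6;0 0 0 0 0 -7 0.6;0 0 0 0 0 -7 0.6;0 0 0 0 0 -7 0.6;0 0 0 0 0 -7 0.6;0 0 0 0 0 -7 0.6;0 0 0 0 0 -7 0.6'
python3 -m pendant '0 0 0 0 0 -7 0.6;0 0 0 0 0 -7 0.6;0 0 0 0 0 -7 0.6;0 0 0 0 0 -7 0.6;0 0 0 0 0 -7 0.6;0 0 0 0 0 -7 0.6;0 0 0 0 0 -7 0.6;0 0 0 0 0 -7 0.6;0 0 0 0 0 -7 0.6;0 0 0 0 0 0 0.6;0 0 0 0 0 0 0.6'
python3 - <<'E'
from h import *
import cv2
a=np.radians(-172.5); rep([*(AX+.05*np.array([np.cos(a),np.sin(a)])),.0945])
cv2.imwrite("pics/w2.png",bot.grab_frame("wrist"))
E
```

```text
clock: 8.45
tcp_pos: [0.5191, 0.1525, 0.0969]
eef_rot: [2.959, 1.055, 0.0]
force: [0.5, 0.6, -1.0]
gripper_width: 0.598
grasp_force: 0.0
t 8.45 tcp [0.5191 0.1525 0.0969] x ang 39.26 z [ 0. -0. -1.] F [ 0.5  0.6 -1. ] w 0.598 gf 0.0
q [-0.16  0.57 -0.27  1.91  0.23  0.69 -1.46]
crank r 0.051 ang -172.38
clock: 9.45
tcp_pos: [0.5191, 0.1523, 0.0969]
eef_rot: [1.493, 2.764, -0.0]
force: [0.5, 0.3, 0.2]
gripper_width: 0.604
grasp_force: 0.0
clock: 10.37
tcp_pos: [0.5191, 0.1524, 0.0967]
eef_rot: [0.155, -3.137, -0.0]
force: [-0.8, -0.6, -0.5]
gripper_width: 0.598
grasp_force: 0.0
t 10.3667 tcp [0.5191 0.1524 0.0967] x ang -174.33 z [-0.  0. -1.] F [-0.8 -0.6 -0.5] w 0.598 gf 0.0
q [ 0.28  0.74 -0.88  1.89  0.74  0.88  0.69]
crank r 0.051 ang -172.18
shift tool mm [-1.   0.3  2.2]
```

View pics/w2.png

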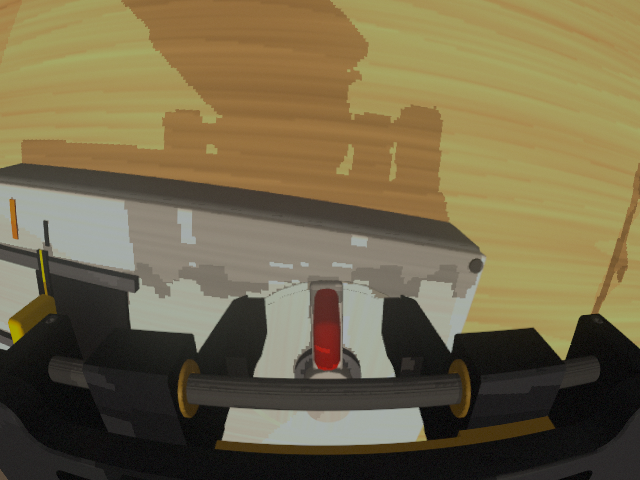

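The red paddle at (327,330) is again centred and aligned between the fingers. Regripping and winding on.

```bash
python3 -m pendant '-1 0 2 0 0 -2 0;0 0 0 0 0 0 0;0 0 0 0 0 0 0;0 0 0 0 0 0 0;0 0 0 0 0 0 0;0 0 0 0 0 0 0;0 0 0 0 0 0 0;0 0 0 0 0 0 0;0 0 0 0 0 0 0' 30
python3 -m pendant '-0.2 4.4 0 0 0 5 0;-0.2 4.4 0 0 0 5 0;-0.2 4.4 0 0 0 5 0;-0.2 4.4 0 0 0 5 0;-0.2 4.4 0 0 0 5 0;-0.2 4.4 0 0 0 5 0;-0.2 4.4 0 0 0 5 0;-0.2 4.4 0 0 0 5 0;-0.2 4.4 0 0 0 5 0'
python3 -c "
from h import *
rep()"
python3 -m pendant '-0.2 4.4 0 0 0 5 0;-0.2 4.4 0 0 0 5 0;-0.2 4.4 0 0 0 5 0;-0.2 4.4 0 0 0 5 0;-0.2 4.4 0 0 0 5 0;-0.2 4.4 0 0 0 5 0;-0.2 4.4 0 0 0 5 0;-0.2 4.4 0 0 0 5 0;-0.2 4.4 0 0 0 5 0'
python3 -m pendant '-0.2 4.4 0 0 0 5 0;-0.2 4.4 0 0 0 5 0;-0.2 4.4 0 0 0 5 0;-0.2 4.4 0 0 0 5 0;-0.2 4.4 0 0 0 5 0;-0.2 4.4 0 0 0 5 0;-0.2 4.4 0 0 0 5 0;-0.2 4.4 0 0 0 5 0;-0.2 4.4 0 0 0 5 0'
python3 -c "
from h import *
rep()"
```

```text
clock: 11.17
tcp_pos: [0.52, 0.1529, 0.0948]
eef_rot: [0.216, -3.134, -0.0]
force: [0.1, 1.1, 0.9]
gripper_width: 0.123
grasp_force: 30.0
clock: 11.92
tcp_pos: [0.5299, 0.1904, 0.0948]
eef_rot: [1.005, 2.976, -0.0]
force: [0.6, -1.2, 0.4]
gripper_width: 0.125
grasp_force: 30.0
t 11.9167 tcp [0.5299 0.1904 0.0948] x ang 142.69 z [ 0. -0. -1.] F [ 0.6 -1.2  0.4] w 0.125 gf 30.0
q [ 0.09  0.7  -0.7   1.84  0.61  0.83 -0.  ]
crank r 0.0504 ang 141.9
clock: 12.67
tcp_pos: [0.5635, 0.2101, 0.0948]
eef_rot: [2.067, 2.366, 0.001]
force: [-0.1, 1.1, -0.1]
gripper_width: 0.12
grasp_force: 30.0
clock: 13.42
tcp_pos: [0.6013, 0.2003, 0.0949]
eef_rot: [-2.815, -1.395, -0.002]
force: [0.9, 0.7, 0.2]
gripper_width: 0.123
grasp_force: 30.0
t 13.4167 tcp [0.6013 0.2003 0.0949] x ang 52.71 z [ 0.001  0.001 -1.   ] F [0.9 0.7 0.2] w 0.123 gf 30.0
q [-0.17  0.71 -0.32  1.66  0.29  0.82 -1.27]
crank r 0.0518 ang 52.29
```

```bash
python3 -m pendant '0 0 0 0 0 0 0.6;0 0 0 0 0 0 0.6;0 0 0 0 0 0 0.6;0 0 0 0 0 0 0.6;0 0 0 0 0 0 0.6;0 0 -2 0 0 0 0.6;0 0 0 0 0 -5 0.6;0 0 0 0 0 -7 0.6;0 0 0 0 0 -7 0.6;0 0 0 0 0 -7 0.6;0 0 0 0 0 -7 0.6'
python3 -m pendant '0 0 0 0 0 -7 0.6;0 0 0 0 0 -7 0.6;0 0 0 0 0 -7 0.6;0 0 0 0 0 -7 0.6;0 0 0 0 0 -7 0.6;0 0 0 0 0 -7 0.6;0 0 0 0 0 -7 0.6;0 0 0 0 0 -7 0.6;0 0 0 0 0 -7 0.6;0 0 0 0 0 -7 0.6;0 0 0 0 0 -7 0.6;0 0 0 0 0 -7 0.6'
python3 -m pendant '0 0 0 0 0 -7 0.6;0 0 0 0 0 -7 0.6;0 0 0 0 0 -7 0.6;0 0 0 0 0 -7 0.6;0 0 0 0 0 -7 0.6;0 0 0 0 0 -7 0.6;0 0 0 0 0 -7 0.6;0 0 0 0 0 -7 0.6;0 0 0 0 0 -7 0.6;0 0 0 0 0 0 0.6;0 0 0 0 0 0 0.6'
python3 - <<'E'
from h import *
a=np.radians(52.5); rep([*(AX+.05*np.array([np.cos(a),np.sin(a)])),.0945])
E
```

```text
clock: 14.33
tcp_pos: [0.6006, 0.1999, 0.0969]
eef_rot: [2.292, 2.148, 0.0]
force: [-0.2, -0.5, 0.5]
gripper_width: 0.599
grasp_force: 0.0
clock: 15.33
tcp_pos: [0.6007, 0.1997, 0.0969]
eef_rot: [0.267, 3.13, -0.0]
force: [-0.2, 0.6, -1.0]
gripper_width: 0.595
grasp_force: 0.0
clock: 16.25
tcp_pos: [0.6006, 0.1997, 0.0966]
eef_rot: [1.394, -2.815, -0.001]
force: [-0.8, 0.6, -0.6]
gripper_width: 0.602
grasp_force: 0.0
t 16.25 tcp [0.6006 0.1997 0.0966] x ang -127.31 z [-0.  0. -1.] F [-0.8  0.6 -0.6] w 0.602 gf 0.0
q [ 0.24  0.93 -1.    1.64  0.87  1.08  1.47]
crank r 0.0509 ang 52.49
shift tool mm [0.9 0.  2.1]
```

```bash
python3 -m pendant '1 0 2 0 0 0 0;0 0 0 0 0 0 0;0 0 0 0 0 0 0;0 0 0 0 0 0 0;0 0 0 0 0 0 0;0 0 0 0 0 0 0;0 0 0 0 0 0 0;0 0 0 0 0 0 0;0 0 0 0 0 0 0' 30
python3 -m pendant '0.2 -4.4 0 0 0 5 0;0.2 -4.4 0 0 0 5 0;0.2 -4.4 0 0 0 5 0;0.2 -4.4 0 0 0 5 0;0.2 -4.4 0 0 0 5 0;0.2 -4.4 0 0 0 5 0;0.2 -4.4 0 0 0 5 0;0.2 -4.4 0 0 0 5 0;0.2 -4.4 0 0 0 5 0;0.2 -4.4 0 0 0 5 0'
python3 -m pendant '0.2 -4.4 0 0 0 5 0;0.2 -4.4 0 0 0 5 0;0.2 -4.4 0 0 0 5 0;0.2 -4.4 0 0 0 5 0;0.2 -4.4 0 0 0 5 0;0.2 -4.4 0 0 0 5 0;0.2 -4.4 0 0 0 5 0;0.2 -4.4 0 0 0 5 0;0.2 -4.4 0 0 0 5 0;0.2 -4.4 0 0 0 5 0'
python3 -m pendant '0 -1.7 0 0 0 2 0;0 -1.7 0 0 0 2 0;0 -1.7 0 0 0 2 0;0 -1.7 0 0 0 2 0'
python3 -c "
from h import *
rep()"
```

```text
clock: 17.0
tcp_pos: [0.6002, 0.1991, 0.0948]
eef_rot: [-1.399, 2.812, -0.0]
force: [1.1, -0.1, 0.1]
gripper_width: 0.125
grasp_force: 30.0
clock: 17.83
tcp_pos: [0.6199, 0.162, 0.0948]
eef_rot: [-0.074, 3.141, 0.002]
force: [-0.2, 2.3, -1.4]
gripper_width: 0.123
grasp_force: 30.0
clock: 18.67
tcp_pos: [0.6039, 0.1232, 0.0948]
eef_rot: [-1.261, -2.878, -0.004]
force: [2.2, 3.5, -4.2]
gripper_width: 0.125
grasp_force: 30.0
clock: 19.0
tcp_pos: [0.5987, 0.119, 0.0948]
eef_rot: [-1.454, -2.784, -0.004]
force: [2.0, 3.1, -2.6]
gripper_width: 0.117
grasp_force: 30.0
t 19.0 tcp [0.5987 0.119  0.0948] x ang 124.85 z [ 0.001  0.002 -1.   ] F [ 2.   3.1 -2.6] w 0.117 gf 30.0
q [ 0.17  0.74 -0.63  1.72  0.55  0.86 -0.09]
crank r 0.0497 ang -54.16
```

```bash
python3 -m pendant '0 -1.3 0 0 0 1.5 0;0 -1.3 0 0 0 1.5 0;0 -1.3 0 0 0 1.5 0;0 0 0 0 0 0 0'
python3 -m pendant '0 -0.9 0 0 0 1 0;0 -0.9 0 0 0 1 0;0 0 0 0 0 0 0'
python3 -m pendant '0 -0.9 0 0 0 1 0;0 -0.9 0 0 0 1 0;0 0 0 0 0 0 0'
python3 -c "
from h import *
rep();print(bot.get_obs()['ft_torque'])"
```

```text
clock: 19.33
tcp_pos: [0.5952, 0.1167, 0.0948]
eef_rot: [-1.563, -2.725, -0.003]
force: [1.9, 5.3, -3.4]
gripper_width: 0.123
grasp_force: 30.0
clock: 19.58
tcp_pos: [0.5938, 0.116, 0.0948]
eef_rot: [-1.609, -2.698, -0.004]
force: [2.1, 5.0, -3.6]
gripper_width: 0.119
grasp_force: 30.0
clock: 19.83
tcp_pos: [0.5937, 0.1159, 0.0949]
eef_rot: [1.653, 2.67, 0.009]
force: [7.1, 7.2, -7.8]
gripper_width: 0.123
grasp_force: 30.3
t 19.8333 tcp [0.5937 0.1159 0.0949] x ang 116.47 z [ 0.004  0.004 -1.   ] F [ 7.1  7.2 -7.8] w 0.123 gf 30.3
q [ 0.16  0.72 -0.6   1.74  0.52  0.84 -0.21]
crank r 0.0496 ang -60.95
[ 1.35972667 -1.58778184  0.47514066]
```

```bash
python3 -m pendant '0 -1 0 0 0 0 0;0 -1 0 0 0 0 0;0 0 0 0 0 0 0'
python3 -m pendant '0 2 0 0 0 0 0;0 0 0 0 0 0 0.6;0 0 0 0 0 0 0.6;0 0 0 0 0 0 0.6;0 0 0 0 0 0 0.6;0 0 0 0 0 0 0.6;0 0 -20 0 0 0 0.6;0 0 -30 0 0 0 0.6;0 0 -30 0 0 0 0.6;0 0 -20 0 0 0 0.6;0 0 0 0 0 0 0.6'
python3 - <<'E'
from h import *
import cv2
# finger grasp of fin: TCP target above shut handle
c=np.array([.564,.0645]); y=np.radians(-3.4); ey=np.array([-np.sin(y),np.cos(y)])
print("fin",c-.085*ey,"half",c-.115*ey)
rep([*(c-.085*ey),.19])
im=bot.grab_frame("top"); cv2.imwrite("pics/t1.png",cv2.resize(im[220:370,160:410],None,fx=3.2,fy=3.2,interpolation=cv2.INTER_CUBIC))
E
```

```text
clock: 20.08
tcp_pos: [0.5936, 0.1159, 0.095]
eef_rot: [1.651, 2.669, 0.015]
force: [12.7, 8.7, -14.2]
gripper_width: 0.123
grasp_force: 30.3
clock: 21.0
tcp_pos: [0.5945, 0.1144, 0.1993]
eef_rot: [1.653, 2.665, 0.007]
force: [1.0, -0.8, 0.0]
gripper_width: 0.601
grasp_force: 0.0
fin [ 0.55895896 -0.02035039] half [ 0.55717977 -0.05029758]
t 21.0 tcp [0.5945 0.1144 0.1993] x ang 116.38 z [ 0.007  0.001 -1.   ] F [ 1.  -0.8  0. ] w 0.601 gf 0.0
q [ 0.21  0.59 -0.67  1.67  0.42  1.02 -0.14]
crank r 0.0514 ang -61.0
shift tool mm [-104.9  -91.8    8.9]
```

View pics/t1.png

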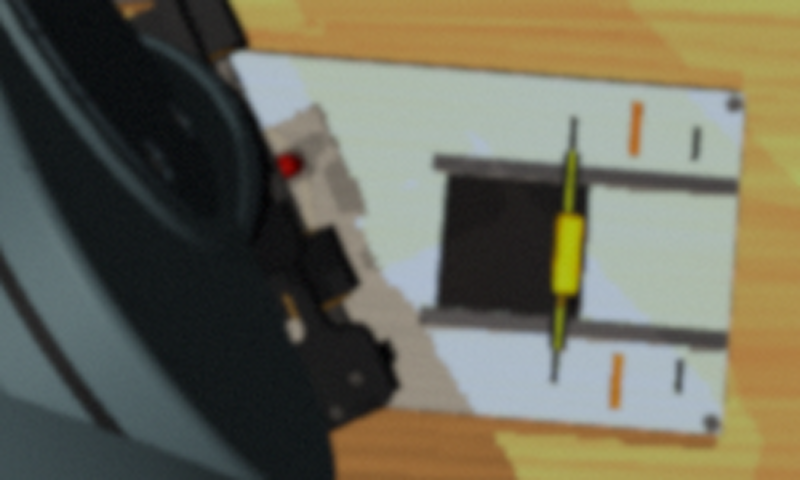

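The crop shows the fin at (569,254), still shut, and the red paddle at (289,165) where I left it. Moving over the fin.

```bash
python3 -m pendant '-26 -23 0 0 0 0 0.6;-26 -23 0 0 0 0 0.6;-26 -23 0 0 0 0 0.6;-26 -23 0 0 0 0 0.6;0 0 0 0 0 -7 0.6;0 0 0 0 0 -7 0.6;0 0 0 0 0 -7 0.6;0 0 0 0 0 -7 0.6'
python3 -m pendant '0 0 0 0 0 -7 0.6;0 0 0 0 0 -7 0.6;0 0 0 0 0 -7 0.6;0 0 0 0 0 -7 0.6;0 0 0 0 0 -4 0.6;0 0 0 0 0 0 0.6;0 0 0 0 0 0 0.6'
python3 -c "
from h import *
rep([.5590,-.0204,.082])"
```

```text
clock: 21.72
tcp_pos: [0.5549, -0.0211, 0.1933]
eef_rot: [-0.952, -2.992, 0.001]
force: [-0.2, -1.2, -0.5]
gripper_width: 0.6
grasp_force: 0.0
clock: 22.3
tcp_pos: [0.5552, -0.0207, 0.1936]
eef_rot: [-0.102, -3.138, -0.0]
force: [0.2, 0.2, 0.3]
gripper_width: 0.6
grasp_force: 0.0
t 22.3 tcp [ 0.5552 -0.0207  0.1936] x ang 176.26 z [-0.002  0.    -1.   ] F [0.2 0.2 0.3] w 0.6 gf 0.0
q [ 0.62  0.61 -0.91  1.79  0.55  1.02  1.  ]
crank r 0.1806 ang -94.58
shift tool mm [ -4.    0.5 111.6]
```

```bash
python3 -m pendant '-4 0 20 0 0 0 0.6;0 0 25 0 0 0 0.6;0 0 25 0 0 0 0.6;0 0 22 0 0 0 0.6;0 0 12 0 0 0 0.6;0 0 7 0 0 0 0.6;0 0 0 0 0 0 0.6;0 0 0 0 0 0 0.6' 45
python3 -m pendant '0 0 0 0 0 0 0;0 0 0 0 0 0 0;0 0 0 0 0 0 0;0 0 0 0 0 0 0;0 0 0 0 0 0 0;0 0 0 0 0 0 0;0 0 0 0 0 0 0;0 0 0 0 0 0 0;0 0 0 0 0 0 0' 45
python3 -c "
from h import *
rep([.5572,-.0503,.082])"
```

```text
clock: 22.97
tcp_pos: [0.5604, -0.0205, 0.0843]
eef_rot: [0.099, 3.139, 0.0]
force: [0.5, -0.4, 0.1]
gripper_width: 0.598
grasp_force: 0.0
clock: 23.72
tcp_pos: [0.5601, -0.0201, 0.0838]
eef_rot: [0.098, 3.14, 0.001]
force: [-0.1, 1.8, 0.7]
gripper_width: 0.126
grasp_force: 45.0
t 23.7167 tcp [ 0.5601 -0.0201  0.0838] x ang 176.43 z [ 0.     0.001 -1.   ] F [-0.1  1.8  0.7] w 0.126 gf 45.0
q [ 0.53  0.75 -0.79  1.85  0.71  0.85  0.89]
crank r 0.1796 ang -93.04
shift tool mm [  1.  -30.3   1.8]
```

```bash
python3 -m pendant '0 -2 0 0 0 0 0;0 -4 0 0 0 0 0;0 -5 0 0 0 0 0;0 -5 0 0 0 0 0;0 -5 0 0 0 0 0;0 -4 0 0 0 0 0;0 -3 0 0 0 0 0;0 -2 0 0 0 0 0;0 0 0 0 0 0 0;0 0 0 0 0 0 0' 45
python3 - <<'E'
from h import *
import cv2
rep([.5583,-.0501,.0838])
im=bot.grab_frame("wrist"); cv2.imwrite("pics/w3.png",im)
im=bot.grab_frame("top"); cv2.imwrite("pics/t2.png",cv2.resize(im[220:370,160:410],None,fx=3.2,fy=3.2,interpolation=cv2.INTER_CUBIC))
E
```

```text
clock: 24.55
tcp_pos: [0.5583, -0.0483, 0.0839]
eef_rot: [0.096, 3.139, 0.006]
force: [0.5, 7.1, -0.6]
gripper_width: 0.134
grasp_force: 45.0
t 24.55 tcp [ 0.5583 -0.0483  0.0839] x ang 176.49 z [ 0.001  0.004 -1.   ] F [ 0.5  7.1 -0.6] w 0.134 gf 45.0
q [ 0.59  0.75 -0.79  1.85  0.7   0.85  0.95]
crank r 0.2079 ang -93.11
shift tool mm [-0.1 -1.8  0.1]
```

View pics/w3.png

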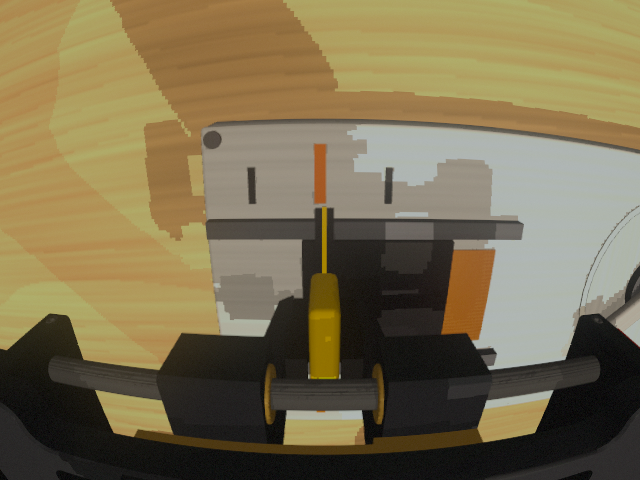

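View pics/t2.png

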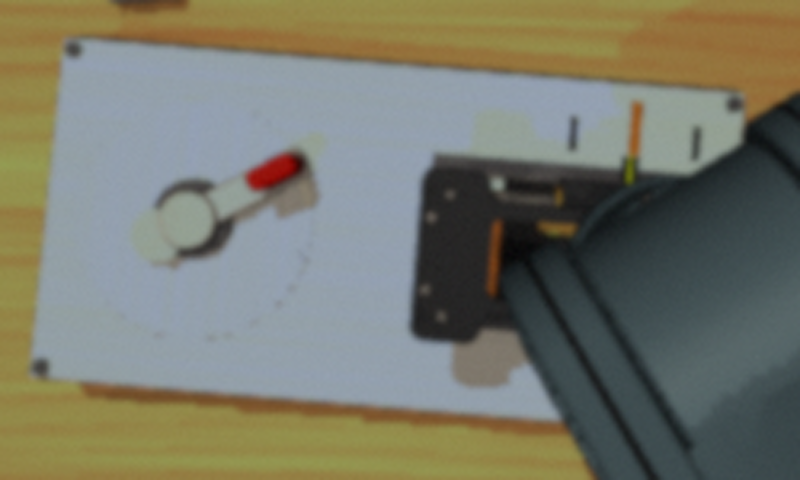

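The wrist view shows the pointer at column 325 and the orange mark at 320, with 137 px spanning 60 mm. That puts the shutter about 2 mm short, which agrees with the TCP reading.

```bash
python3 -m pendant '0 -1 0 0 0 0 0;0 -1 0 0 0 0 0;0 0 0 0 0 0 0;0 0 0 0 0 0 0;0 0 0 0 0 0 0;0 0 0 0 0 0 0' 45
python3 - <<'E'
from h import *
import cv2
rep([.5583,-.0501,.0838])
im=bot.grab_frame("wrist"); cv2.imwrite("pics/w4.png",cv2.resize(im[130:290,220:420],None,fx=3.5,fy=3.5,interpolation=cv2.INTER_CUBIC))
E
```

```text
clock: 25.15
tcp_pos: [0.5582, -0.05, 0.0839]
eef_rot: [0.096, 3.139, 0.006]
force: [0.5, 8.1, -0.2]
gripper_width: 0.138
grasp_force: 45.0
t 25.15 tcp [ 0.5582 -0.05    0.0839] x ang 176.51 z [ 0.001  0.004 -1.   ] F [ 0.5  8.1 -0.2] w 0.138 gf 45.0
q [ 0.59  0.75 -0.8   1.85  0.7   0.85  0.95]
crank r 0.2096 ang -93.11
shift tool mm [-0.1 -0.1  0.1]
```

View pics/w4.png

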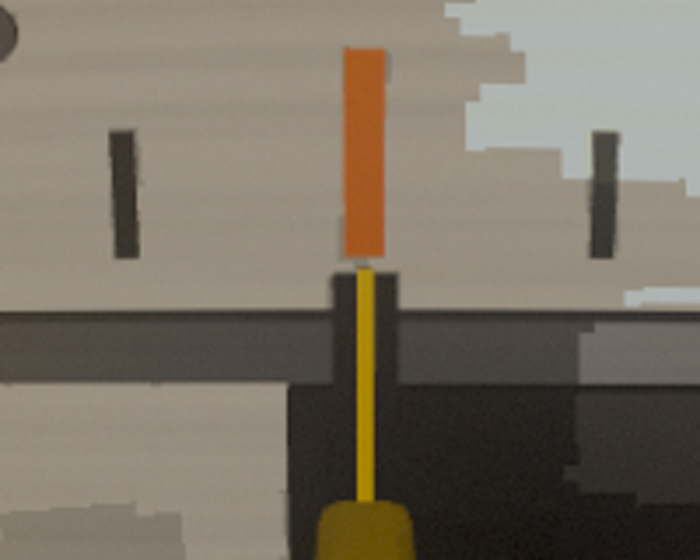

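The pointer (column 365) now lines up with the orange mark (364). The spring force of 8.1 N is close to the 8.3 N expected half way.

```bash
python3 -c "
from plant import bot
print(bot.sign_off())"
```

```text
the job is handed in; nothing more can be done
None
```

The crank is wound clockwise to its stop with the shutter kept shut, the shutter is now held by the fingers at the orange half-way mark, the light meter, beaker and brush were not touched, and the job was handed in at about 25 s.

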